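# Put the mixed-up bench things back on their own mats

## Robot

A 6-joint arm with a two-finger parallel gripper is mounted at the origin on a cart in front of the work surface, level with it; the furniture and walls round the work are solid. World frame = base frame: x ahead of the robot, y to its left, z up, the work surface at z = 0. Lengths are in m, angles in rad, forces in N, time in s.
With the tool pointing down it reaches from about 0.375 to 0.9 m from the base axis. Payload 3.1 kg.
Tool frame: the origin (TCP) lies at the centre of the arm's flange, where the gripper is bolted on; the fingertips stand robot.tip_extent ahead of it and the grasp point (between the pads) lies 164 mm ahead of it (robot.tip_extent is the distance from the TCP to the fingertips, in m); z points along the fingers, y is the line along which they close (so a half turn about z gives the same grasp; the last joint's range is limited). The gripper opens to 87 mm and grips with 3 to 60 N. Pads are 19 mm wide; open, the fingers measure 117 mm over their backs; the gripper's body (75 mm by 190 mm) begins 51 mm behind the grasp point.
Start: joints at [1.014, 0.527, 1.433, -0, 1.181, -0.178], TCP at [0.231, 0.581, 0.405] pointing down, gripper open.
Joint ranges: [-3.08, 3.08], [-0.75, 2.2], [0.22, 2.44], [-1.43, 4.57], [0, 2.65], [-2.85, 2.85]. Speed limits (rad/s): [2.79, 2.79, 3.14, 3.14, 3.14, 3.14].

## Interface

Orientations are given as a unit quaternion [x, y, z, w].
In Python, from rig import get_obs, camera, hand_in, cut_out, robot gives the robot as it stands.
- The arm moves only by the tool step_arm, never from a script. Its argument "rows" is a list of rows, each a list of 6 numbers: the shift along the world's x, y, z in m, then the turn, a rotation vector about the world's x, y, z in degrees. A call has 1 to 12 rows; each row shifts and turns the commanded pose from where the row before left it; what a row does not reach is not made up. A row lasts 1/8 s, in which the tool goes at most 62.5 mm and 10.7 degrees, less where a joint would pass 70% of its speed; a pose out of reach is approached as far as the arm can. A call is refused whole if a number of a shift passes 0.0625 or a number of a turn 10.7, either way. A call with a gripper value outside its range is refused whole. "jaw" is the finger opening in m, from 0 to 0.087, set as the call begins (left out, the last holds). The fingers move at their own pace and stop on an object; "squeeze" is the grip in N (left out, the last holds). Time passes only in rows, so rows that do not move let the fingers close. It gives the time, the measured TCP pose, the force, the opening and the grip force at its end, in the units of the state.
- get_obs(): the state, without advancing time (a new reading comes with each control period).
- camera(name): name is "scene" or "top"; returns a dict with "pixels" (480x640x3 uint8, blue, green, red), "depth" (480x640 float32, m along the optical axis (not along the pixel's ray), 0 where there is no reading), "fov_y" (degrees; the focal length in pixels is half the picture's height over the tangent of half this angle, whatever the lens; pixels are square), "cx", "cy" (the principal point, pixels), "extrinsics" (4x4, takes a point from camera to world coordinates). Camera axes: x right, y up, looking along -z (the intrinsics and any distortion apply to the point x, -y, -z); pixel columns grow to the right and rows downward; lengths in m; the calibration is good to about 2 mm. A picture is of the moment at which its call begins.
- hand_in(): hands the job in; it is judged then, once.
Trained networks look in the newest picture that a camera, given by its name, has taken for a name from the list of things; names that differ only in an ending like _2 or _b are one class to them, and where a whole thing is asked for, a point or a joint stands for the part that bears it (a point fixed in the world has none). Each returns a list of dicts, best first, with "confidence" (0 to 1); they miss things now and then, are a little off and sometimes report something else, mostly with a low value. They report only what shows in the picture. A call takes as long as a camera call. They do not tell look-alikes from the thing itself.
- cut_out(label, camera): "region" (480x640 bool, what is visible of it) and "extent" ([centre column, centre row, width, height] in pixels, round what is visible of it).
The state is a dict: "time": time; "q": joint angles; "joint_velocities": joint speeds; "joint_torque": joint torques, N m; "position": TCP position; "tool_rot": TCP orientation; "ft_force": force on the tool from outside, world axes, zero at the start; "moment": the same for the moment, N m; "grip_width": finger opening in m; "grip_force": force on a finger pad.
Only numpy, scipy, OpenCV 4.12 (cv2) and the standard library are available. Lean on these libraries where they do the work, as an engineer would, in place of code of your own. Each camera call takes 0.05 s, during which the arm holds its last target. There are 200 camera calls.

## Task

Somebody has put the fan, the label roll, the small carton and the power brick back on each other's bench mats. Put each on its own mat, centred and the same way up as it is now: the fan on the square mat, the label roll on the round one, the carton on the oblong one and the brick on the long one, the carton and the brick lying lengthwise along their mats. The empty round cork board is free for setting things aside meanwhile, but must be bare of them at the end; leave the yellow tape roll where it is.

Things in the scene. Friction and masses are not known exactly. Their poses are not given: they have to be found in the camera images.
- fan: small black case fan lying flat, square frame 40 x 40 mm, 15 mm high (the solid frame from 1 to 13 mm), about 60 g; starts on the long or the oblong mat. Grasp across the frame, along its x or y axis (parallel to its sides). Its origin is the centre of its underside (z up).
- roll: green roll of labels standing on end, diameter 65 mm, 50 mm high, about 120 g; starts on the long or the oblong mat, the only green roll there. Grasp across it in any direction. Its origin is the centre of its underside (z up).
- carton: small brown part carton, 54 mm (x) by 78 mm (y) and 41 mm high, about 120 g; starts on the square or the round mat, the only carton on a mat. Grasp across its 54 mm, along its x axis. Its origin is the centre of its underside (z up).
- brick: black laptop-type power brick lying flat, 127 mm (x, with a cable stub at its -x end; the full body runs from -46 to +62 mm) by 52 mm (y), 30 mm high, about 210 g; starts on the square or the round mat and overhangs it. Grasp across its 52 mm, along its y axis. Its origin is the centre of its underside (z up).
- mat_square: square mat, 82 x 82 mm: the place of the fan, which may be turned any way on it. Fixed, 4 mm thick, plain grey plastic with a thin dark outline of its thing. Origin at the centre of its underside, on the table (z = 0), so things stand on it at z = 0.004. 
- mat_round: round grey mat, diameter 95 mm: the place of the label roll. Fixed, 4 mm thick, plain grey plastic with a thin dark outline of its thing. Origin at the centre of its underside, on the table (z = 0), so things stand on it at z = 0.004. 
- mat_oblong: oblong mat, 84 mm (x) by 122 mm (y): the place of the carton, whose 78 mm side (its y) lies along the mat's 122 mm side (its y), either way round. Fixed, 4 mm thick, plain grey plastic with a thin dark outline of its thing. Origin at the centre of its underside, on the table (z = 0), so things stand on it at z = 0.004. 
- mat_long: long mat, 157 mm (x) by 82 mm (y): the place of the power brick, whose 127 mm (its x) lie along the mat's 157 mm (its x), either way round. Fixed, 4 mm thick, plain grey plastic with a thin dark outline of its thing. Origin at the centre of its underside, on the table (z = 0), so things stand on it at z = 0.004. 
- cork_board: round cork board, diameter 136 mm, 4 mm thick, fixed, empty at the start: the free spot for setting one thing aside. Origin at the centre of its underside, on the table (z = 0).
- tape: bystander: roll of yellow packing tape lying flat and loose on the table among the mats, diameter 99 mm, 45 mm high; not to be disturbed. The six places (five mats and boards and the tape) stand at least about 150 mm apart, centre to centre. Its origin is the centre of its underside (z up).
Not all that is in view belongs to the job. What is shaped like the mat_square but purple is not meant.

How it is judged:
At the end, for the whole second after the job is handed in: Fan on the square mat, roll on the round, carton on the oblong, brick on the long: each within 15 mm of its mat's centre, resting on the mat, upright within 0.15 rad, at rest; carton and brick within 0.25 rad of their mats' lengthwise direction (horizontal distance between fan and mat_square below 0.015 m and z of fan in the frame of mat_square between 0.001 and 0.008 m and angle between each of fan, roll, carton, brick's own z axis and vertical below 0.15 rad and linear speed of each of fan, roll, carton, brick below 0.02 m/s and horizontal distance between roll and mat_round below 0.015 m and z of roll in the frame of mat_round between 0.001 and 0.008 m and horizontal distance between carton and mat_oblong below 0.015 m and z of carton in the frame of mat_oblong between 0.001 and 0.008 m and angle between the x axis of carton and the x axis of mat_oblong, either way round below 0.25 rad and horizontal distance between brick and mat_long below 0.015 m and z of brick in the frame of mat_long between 0.001 and 0.008 m and angle between the x axis of brick and the x axis of mat_long, either way round below 0.25 rad); the robot touches nothing.
It fails at once if the yellow tape roll is moved by more than 15 mm (distance of tape from where it was at the start of the episode above 0.015 m).
It also fails if it takes over 144 s, if anything falls off the work surface, if the arm or the gripper's body presses on something with over 40 N, if the wrist force passes 120 N, or if a joint passes its speed limit or range.

## Working session

There is one attempt and no reset: what is moved stays moved. The work goes in short steps, Python scripts to look and compute and a tool call to move; the robot and the scene stay as the last step left them, time stands still between calls to the robot, and variables do not carry over. Pictures are saved under pics/ and viewed, at most 14 in all, crops included, and the job is handed in when it is done.

Besides the shell and the picture viewer there is one more tool, called after ">>>" in YAML: its name, and indented under it one key for each argument. step_arm: Moves the arm, as the interface text tells. Its arguments: {"type":"object","properties":{"rows":{"type":"array"},"jaw":{"type":"number"},"squeeze":{"type":"number"}},"required":["rows"]}

```bash
ls; mkdir -p pics; python3 - <<'E'
from rig import *
import cv2
o=get_obs();print(o);print(robot.tip_extent)
for c in("top","scene"):
    d=camera(c);cv2.imwrite(f"pics/{c}0.png",d["pixels"]);print(c,d["fov_y"],d["cx"],d["cy"],d["extrinsics"],[k for k in d])
    for l in "fan roll carton brick mat_square mat_round mat_oblong mat_long cork_board tape".split():
        print(l,[(round(r["confidence"],2),[int(v) for v in r["extent"]]) for r in cut_out(l,c)])
E
```

```text
pics
{'time': 0.0, 'q': array([ 1.01448405e+00,  5.28489136e-01,  1.43390296e+00, -3.19510994e-05,
        1.18138553e+00, -1.78528653e-01]), 'joint_velocities': array([-0.00032247,  0.00064557,  0.00108554,  0.00252532, -0.00238618,
        0.00023897]), 'joint_torque': array([-1.07447573e-03, -4.40042889e+01, -1.76591277e+01,  6.32334058e-02,
        5.83100086e-02, -1.60717468e-04]), 'position': array([0.23034803, 0.58063641, 0.40375688]), 'tool_rot': array([ 1.87764451e-01,  9.82213478e-01, -1.02487623e-03, -3.78643980e-04]), 'ft_force': array([-0.38988841,  0.27143681,  0.10176614]), 'moment': array([-0.00248786, -0.00265123, -0.01205668]), 'grip_force': 0.0, 'grip_width': 0.08679327818324693}
0.1822
top 43.73122856576483 306.16301984928697 240.2680113533444 [[-0.0034065   0.99028485 -0.13901194  0.32116174]
 [-0.99980483 -0.00607798 -0.01879762  0.35195939]
 [-0.01945991  0.13892077  0.99011228  1.3231847 ]
 [ 0.          0.          0.          1.        ]] ['pixels', 'depth', 'fov_y', 'cx', 'cy', 'extrinsics']
fan [(0.57, [409, 267, 21, 23])]
roll [(0.71, [326, 189, 40, 36]),
[... 571 characters left out ...]
0.3839324   0.41530058  1.08223551]
 [-0.0133702   0.74732296  0.66432645  1.21263976]
 [ 0.          0.          0.          1.        ]] ['pixels', 'depth', 'fov_y', 'cx', 'cy', 'extrinsics']
fan [(0.74, [375, 228, 15, 12]), (0.65, [347, 198, 29, 26]), (0.6, [378, 233, 48, 27])]
roll [(0.97, [390, 178, 22, 25])]
carton []
brick [(0.97, [346, 197, 27, 23]), (0.7, [376, 228, 18, 12])]
mat_square [(0.8, [279, 273, 30, 21]), (0.63, [205, 327, 45, 39])]
mat_round [(0.71, [342, 208, 20, 10]), (0.53, [422, 213, 41, 27])]
mat_oblong [(0.83, [375, 232, 48, 25])]
mat_long [(0.7, [387, 183, 50, 31])]
cork_board [(0.93, [423, 212, 44, 27])]
tape [(0.71, [338, 247, 16, 31]), (0.51, [341, 205, 23, 13])]
```

```bash
python3 - <<'E'
import cv2
i=cv2.imread("pics/top0.png")[120:345,100:560]
cv2.imwrite("pics/t0c.png",cv2.resize(i[:, 140:],(800,563),interpolation=cv2.INTER_CUBIC))
E
```

```text
(no output)
```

View pics/top0.png

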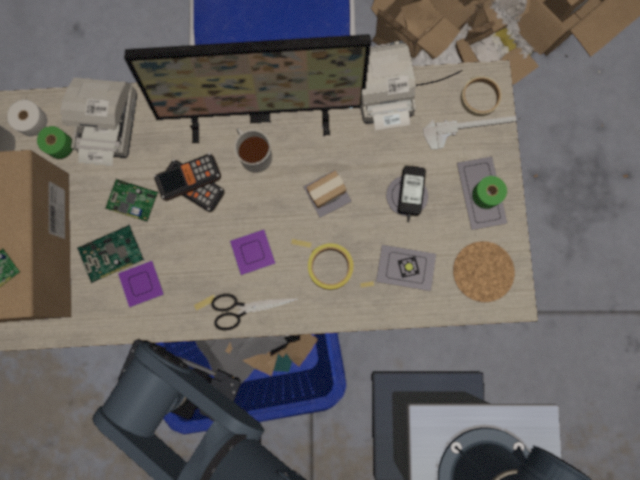

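View pics/t0c.png

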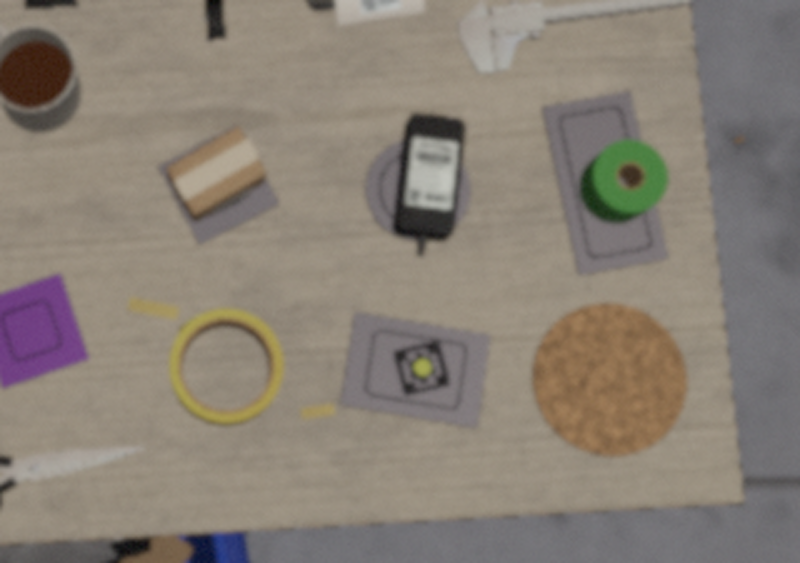

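View pics/scene0.png

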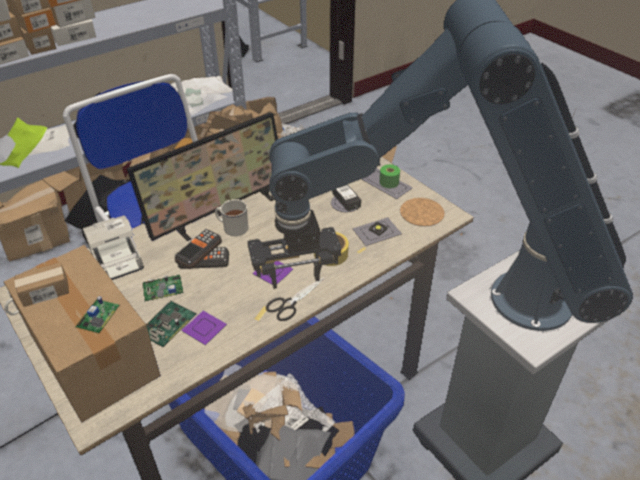

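The top view shows the carton on the square mat (326,190), the brick on the round mat (410,190), the roll on the long mat (490,192) and the fan on the oblong mat (405,268). The cork is at (484,271) and the tape at (330,267). The purple squares are decoys. Next I'll build an orthophoto and a height map.

```bash
cat > h.py <<'E'
import numpy as np,cv2
from rig import *
X0,X1,Y0,Y1=0.30,0.85,-0.15,0.50   # ortho window, 1 mm/px; rows: -x, cols: -y
def cloud(d):
    f=240/np.tan(np.radians(d["fov_y"]/2));v,u=np.mgrid[:480,:640];z=d["depth"]
    p=np.stack([(u-d["cx"])/f*z,-(v-d["cy"])/f*z,-z,np.ones_like(z)],-1)
    return (p@np.asarray(d["extrinsics"]).T)[...,:3]
def proj(d,P):
    f=240/np.tan(np.radians(d["fov_y"]/2));E=np.linalg.inv(d["extrinsics"])
    c=P@E[:3,:3].T+E[:3,3];return np.stack([d["cx"]+f*c[...,0]/-c[...,2],d["cy"]-f*c[...,1]/-c[...,2]],-1).astype(np.float32)
def ortho(d,z,img):
    x=np.arange(X1,X0,-.001);y=np.arange(Y1,Y0,-.001);P=np.stack([*np.meshgrid(x,y,indexing="ij")],-1)
    P=np.concatenate([P,np.full(P.shape[:2]+(1,),z)],-1);m=proj(d,P)
    return cv2.remap(img,m[...,0],m[...,1],cv2.INTER_LINEAR)
def xy(c,r): return np.array([X1-r*.001,Y1-c*.001])
E
python3 - <<'E'
from h import *
d=camera("top");np.savez("top.npz",**d)
p=cloud(d);z=p[...,2]
print("table z",[np.round(np.median(z[a:b,c:e]),4) for a,b,c,e in((225,235,360,380),(300,310,400,440),(215,225,240,260),(140,150,300,320))], "nodepth",(d["depth"]==0).sum())
cv2.imwrite("pics/o.png",ortho(d,.004,d["pixels"]))
def rep(n,u,v,r,zlo,zhi):
    s=np.zeros_like(z,bool);s[v-r:v+r,u-r:u+r]=1;s&=(z>zlo)&(z<zhi)
    q=p[s];R=cv2.minAreaRect((q[:,:2]*1000).astype(np.float32));print(n,len(q),"z",np.round(np.percentile(q[:,2],[5,50,95]),4),"rect",np.round(R[0],1),np.round(R[1],1),round(R[2],1),"mean",np.round(q[:,:2].mean(0)*1000,1))
rep("fan",408,267,20,.012,.03);rep("roll",490,191,28,.045,.07);rep("carton",326,188,32,.037,.06);rep("brick",411,192,38,.026,.05);rep("tape",330,267,35,.035,.06);rep("cork",484,271,45,.002,.01)
E
```

```text
table z [np.float64(-0.0004), np.float64(-0.0001), np.float64(-0.0008), np.float64(-0.0006)] nodepth 1168
fan 183 z [0.0124 0.0151 0.0193] rect [445.2 152.2] [40.1 40.8] 13.1 mean [445.9 153.1]
roll 664 z [0.0489 0.0534 0.0574] rect [605.5 -24.8] [63.3 66.2] 29.4 mean [605.5 -24.3]
carton 787 z [0.0389 0.0434 0.0477] rect [615.1 330.6] [53.5 77.3] 29.8 mean [615.3 331.5]
brick 1133 z [0.0284 0.0334 0.0379] rect [611.6 142.7] [ 52.8 113.9] 82.0 mean [612.8 143.2]
tape 674 z [0.0391 0.0439 0.0481] rect [445.1 324.3] [97.9 97.5] 64.8 mean [445.6 324.4]
cork 3089 z [0.0022 0.004  0.0078] rect [437.9 -13.7] [199.9 196.8] 89.6 mean [436.3 -12.5]
```

View pics/o.png

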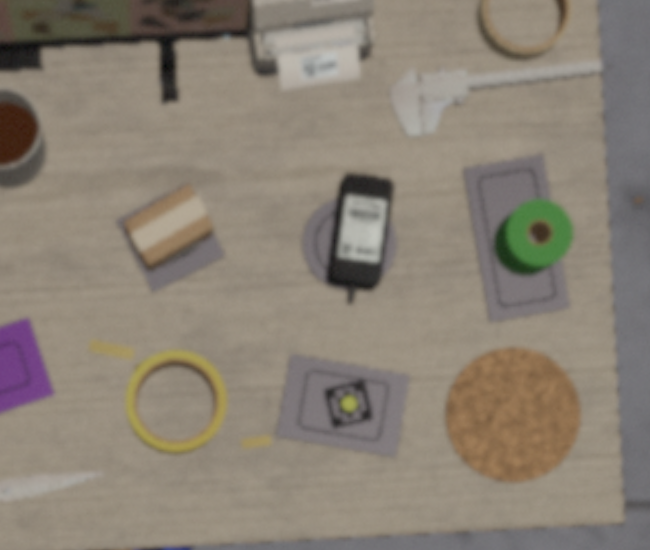

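```bash
cat >> h.py <<'E'
from scipy.optimize import minimize
def fit(mask,ign,shape,c0):   # signed score of a template of known size; pose x,y,angle(deg)
    H,W=mask.shape;val=np.where(ign,0,np.where(mask,1.,-1.));val=cv2.GaussianBlur(val,(0,0),1.5)
    n=1.0
    if shape[0]=='r':
        a,b=shape[1:];g=np.stack(np.meshgrid(np.arange(-a/2,a/2,n)+.5,np.arange(-b/2,b/2,n)+.5),-1).reshape(-1,2)/1000
    else:
        D=shape[1];g=np.stack(np.meshgrid(np.arange(-D/2,D/2,n)+.5,np.arange(-D/2,D/2,n)+.5),-1).reshape(-1,2);g=g[(g**2).sum(1)<D*D/4]/1000
    def s(q):
        t=np.radians(q[2]);R=np.array([[np.cos(t),-np.sin(t)],[np.sin(t),np.cos(t)]]);w=g@R.T+q[:2]/1000
        m=np.stack([(Y1-w[:,1])*1000,(X1-w[:,0])*1000],-1).astype(np.float32)
        return -cv2.remap(val.astype(np.float32),m[:,None,0],m[:,None,1],cv2.INTER_LINEAR).mean()
    best=min((minimize(s,[c0[0]*1000,c0[1]*1000,c0[2]+k],method="Nelder-Mead",options=dict(initial_simplex=np.array([[c0[0]*1000+i,c0[1]*1000+j,c0[2]+k+l] for i,j,l in((-6,-6,-6),(8,0,0),(0,8,2),(2,2,8))]))) for k in(-8,0,8)),key=lambda r:r.fun)
    return best.x.round(1),round(best.fun,3)
E
python3 - <<'E'
from h import *
d=dict(np.load("top.npz"))
im=d["pixels"];o=ortho(d,.004,im).astype(int)
z=cv2.medianBlur(cloud(d)[...,2].astype(np.float32),5)
ign=cv2.dilate((ortho(d,.004,z)>.010).astype(np.uint8),np.ones((9,9)))>0
sat=o[...,2]-o[...,0]
for n,(c,r) in dict(sq=(200,265),rd=(312,240),ob=(298,380),lg=(485,180),wood=(260,300)).items(): print(n,o[r,c],end=' ')
m=(sat<18)
cv2.imwrite("pics/m.png",np.hstack([(m*255).astype(np.uint8),(ign*255).astype(np.uint8)])[100:500])
for n,sh,c in(("square",('r',82,82),(*xy(170,237),30)),("round",('c',95),(*xy(350,240),0)),("oblong",('r',84,122),(*xy(342,405),-8)),("long",('r',157,82),(*xy(517,238),10))): print(n,fit(m,ign,sh,c))
oc=ortho(d,.004,im).astype(int);print("cork",fit((oc[...,2]-oc[...,0]>55),ign,('c',136),(*xy(513,414),0)))
# things
def th(n,zt,sh,c,pred):
    a=ortho(d,zt,im).astype(int);print(n,fit(pred(a),np.zeros(a.shape[:2],bool),sh,c))
zz=lambda lo:(lambda a:None)
th("brick body",.034,('r',108,52),(.612,.143,-8),lambda a:(a.sum(2)<190)|((abs(a[...,2]-a[...,0])<25)&(a.sum(2)>430)))
for n,zt,sh,c in(("carton",.045,('r',54,78),(.615,.331,30)),("roll",.054,('c',65),(.605,-.025,0)),("brickz",.034,('r',108,52),(.612,.143,-8)),("fanz",.019,('r',40,40),(.445,.152,13))):
    print(n,fit(ortho(d,zt,z)>zt*.5+.003,np.zeros((550,650),bool),sh,c))
th("roll",.054,('c',65),(.605,-.025,0),lambda a:a[...,1]-a[...,2]>20)
th("fan",.019,('r',40,40),(.445,.152,13),lambda a:(a.sum(2)<200)|(a[...,1]-a[...,0]>60))
E
```

```text
sq [111 111 118] rd [110 107 113] ob [119 116 123] lg [110 107 113] wood [129 144 154] square (array([612.2, 329.2,  26.7]), np.float64(-0.169))
round (array([606.9, 151.1,   6.3]), np.float64(-0.211))
oblong (array([444.7, 157.5,  -9.9]), np.float64(-0.773))
long (array([612.2, -15.9,   9.9]), np.float64(-0.605))
cork (array([435.9, -12.7,   7.2]), np.float64(-0.82))
brick body (array([611.1, 146.7,  -7.8]), np.float64(-0.458))
carton (array([613.5, 331.3,  30. ]), np.float64(-0.883))
roll (array([603.9, -22.2,  -4.2]), np.float64(-0.905))
brickz (array([612.1, 143.7,  -7.9]), np.float64(-0.922))
fanz (array([445.1, 152.2,  14.5]), np.float64(0.489))
roll (array([604.4, -21.4,  -3.6]), np.float64(-0.66))
fan (array([445.2, 154.3,  13.6]), np.float64(0.539))
```

View pics/m.png

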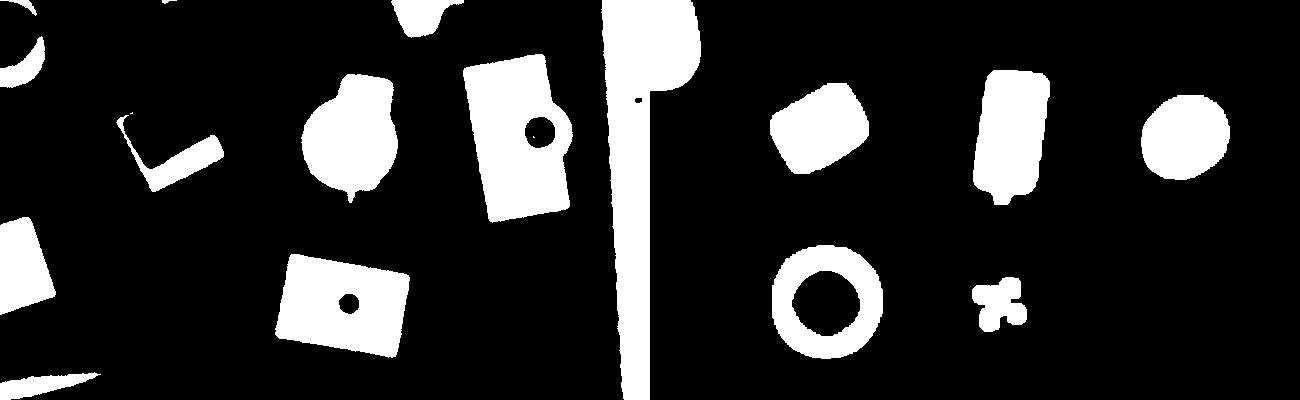

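Everything is located. Now the fan: move above it with the closing line at about 103.6°.

>>> step_arm:
  rows:
    - [0.0268,-0.0534,-0.019,0,0,4.4]
    - [0.0268,-0.0534,-0.019,0,0,4.4]
    - [0.0268,-0.0534,-0.019,0,0,4.4]
    - [0.0268,-0.0534,-0.019,0,0,4.4]
    - [0.0268,-0.0534,-0.019,0,0,4.4]
    - [0.0268,-0.0534,-0.019,0,0,4.4]
    - [0.0268,-0.0534,-0.019,0,0,4.4]
    - [0.0268,-0.0534,-0.019,0,0,4.4]
    - [0,0,0,0,0,0]
  jaw: 0.087
  squeeze: 15

```text
time: 2.28
position: [0.4468, 0.1516, 0.2523]
tool_rot: [-0.114, 0.993, -0.0, 0.0]
ft_force: [-0.6, 0.8, -0.5]
grip_width: 0.087
grip_force: 0.0
```

>>> step_arm:
  rows:
    - [-0.0018,0.0015,-0.03,0,0,0]
    - [0,0,-0.02,0,0,0]
    - [0,0,-0.012,0,0,0]
    - [0,0,0,0,0,0]
    - [0,0,0,0,0,0]

```text
time: 2.9
position: [0.4425, 0.157, 0.1918]
tool_rot: [-0.118, 0.993, -0.0, 0.001]
ft_force: [-0.4, 0.1, 0.1]
grip_width: 0.0871
grip_force: 0.0
```

>>> step_arm:
  rows:
    - [0,0,0,0,0,0]
    - [0,0,0,0,0,0]
    - [0,0,0,0,0,0]
    - [0,0,0,0,0,0]
    - [0,0,0,0,0,0]
    - [0,0,0,0,0,0]
  jaw: 0.03

```text
time: 3.65
position: [0.4425, 0.1565, 0.1912]
tool_rot: [-0.118, 0.993, -0.0, 0.0]
ft_force: [-1.1, -0.7, 0.7]
grip_width: 0.0396
grip_force: 15.0
```

>>> step_arm:
  rows:
    - [0,0,0.02,0,0,0]
    - [0,0,0.03,0,0,0]
    - [0,-0.04,0,0,0,0]
    - [-0.006,-0.045,0,0,0,0]
    - [0,-0.045,0,0,0,0]
    - [0,-0.04,0,0,0,0]
    - [0,0,0,0,0,0]
    - [0,0,-0.03,0,0,0]
    - [0,0,-0.012,0,0,0]
    - [0,0,-0.007,0,0,0]
    - [0,0,0,0,0,0]
    - [0,0,0,0,0,0]

```text
time: 5.15
position: [0.4366, -0.0132, 0.1926]
tool_rot: [-0.118, 0.993, -0.0, 0.0]
ft_force: [0.5, 1.4, -0.4]
grip_width: 0.0401
grip_force: 15.0
```

>>> step_arm:
  rows:
    - [0,0,0,0,0,0]
    - [0,0,0,0,0,0]
    - [0,0,0,0,0,0]
    - [0,0,0.04,0,0,0]
    - [0,0,0.04,0,0,0]
    - [0,0,0,0,0,0]
  jaw: 0.087

```text
time: 5.9
position: [0.4371, -0.0136, 0.2745]
tool_rot: [-0.118, 0.993, -0.001, 0.003]
ft_force: [1.1, -0.4, -0.5]
grip_width: 0.0849
grip_force: 0.0
```

>>> step_arm:
  rows:
    - [0.0197,0.0382,0,0,0,-8.2]
    - [0.0197,0.0382,0,0,0,-8.2]
    - [0.0197,0.0382,0,0,0,-8.2]
    - [0.0197,0.0382,0,0,0,-8.2]
    - [0.0197,0.0382,0,0,0,-8.2]
    - [0.0197,0.0382,0,0,0,-8.2]
    - [0.0197,0.0382,0,0,0,-8.2]
    - [0.0197,0.0382,0,0,0,-8.2]
    - [0.0197,0.0382,0,0,0,-8.2]
    - [0,0,0,0,0,0]
    - [0,0,0,0,0,0]
    - [0,0,0,0,0,0]

```text
time: 7.4
position: [0.6132, 0.3292, 0.2714]
tool_rot: [0.502, 0.865, -0.001, -0.001]
ft_force: [-1.1, 0.2, -0.6]
grip_width: 0.087
grip_force: 0.0
```

```bash
python3 - <<'E'
from h import *
print(get_obs()["position"],get_obs()["tool_rot"])
d=camera("top");cv2.imwrite("pics/a1.png",ortho(d,.019,d["pixels"]))
E
```

```text
[0.61315869 0.32915111 0.27140036] [ 5.02087530e-01  8.64815867e-01 -1.03301751e-03 -7.49278920e-04]
```

View pics/a1.png

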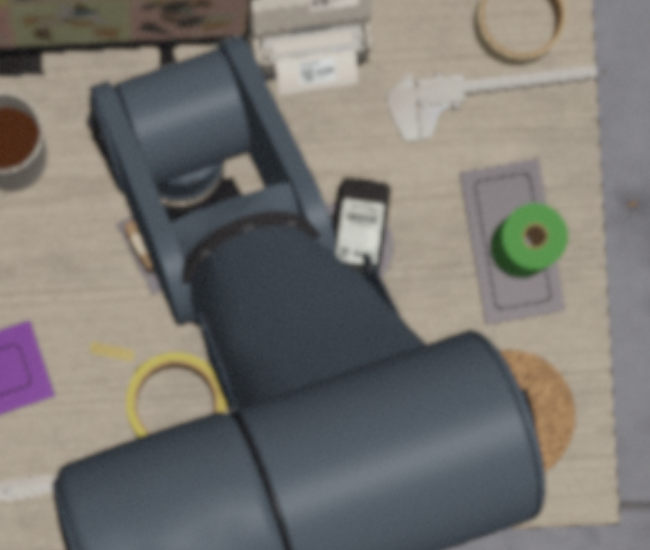

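The arm hides the fan here, but the wrist is correctly over the carton. Descend and grip.

>>> step_arm:
  rows:
    - [0,0.002,-0.03,0,0,0]
    - [0,0,-0.03,0,0,0]
    - [0,0,-0.021,0,0,0]
    - [0,0,0,0,0,0]
    - [0,0,0,0,0,0]

```text
time: 8.07
position: [0.6143, 0.3323, 0.1921]
tool_rot: [0.502, 0.865, 0.001, 0.001]
ft_force: [0.3, -0.1, -0.2]
grip_width: 0.087
grip_force: 0.0
```

>>> step_arm:
  rows:
    - [0,0,0,0,0,0]
    - [0,0,0,0,0,0]
    - [0,0,0,0,0,0]
    - [0,0,0,0,0,0]
    - [0,0,0,0,0,0]
    - [0,0,0,0,0,0]
  jaw: 0.045

```text
time: 8.82
position: [0.614, 0.3325, 0.1916]
tool_rot: [0.502, 0.865, 0.001, 0.0]
ft_force: [0.3, 0.4, 2.3]
grip_width: 0.0528
grip_force: 15.0
```

>>> step_arm:
  rows:
    - [0,0,0.03,0,0,0]
    - [0,0,0.035,0,0,0]
    - [-0.03,-0.03,0,0,0,-6.6]
    - [-0.03,-0.03,0,0,0,-6.6]
    - [-0.03,-0.03,0,0,0,-6.6]
    - [-0.03,-0.03,0,0,0,-6.6]
    - [-0.03,-0.03,0,0,0,-6.6]
    - [-0.019,-0.024,0,0,0,-6.6]
    - [0,0,0,0,0,0]
    - [0,0,0,0,0,0]

```text
time: 10.07
position: [0.4457, 0.1586, 0.2563]
tool_rot: [0.765, 0.644, 0.001, 0.0]
ft_force: [0.7, 0.9, -0.7]
grip_width: 0.0533
grip_force: 15.0
```

>>> step_arm:
  rows:
    - [0,0,-0.03,0,0,0]
    - [0,0,-0.02,0,0,0]
    - [0,0,-0.01,0,0,0]
    - [0,0,0,0,0,0]
    - [0,0,0,0,0,0]

```text
time: 10.7
position: [0.4452, 0.1586, 0.1966]
tool_rot: [0.765, 0.644, 0.001, 0.0]
ft_force: [0.3, -0.3, -0.5]
grip_width: 0.0532
grip_force: 15.0
```

>>> step_arm:
  rows:
    - [0,0,-0.0045,0,0,0]
    - [0,0,0,0,0,0]
    - [0,0,0,0,0,0]

```text
time: 11.08
position: [0.4447, 0.1583, 0.1919]
tool_rot: [0.765, 0.644, 0.0, 0.0]
ft_force: [-1.5, -0.4, -1.6]
grip_width: 0.0532
grip_force: 15.0
```

>>> step_arm:
  rows:
    - [0,0,0,0,0,0]
    - [0,0,0,0,0,0]
    - [0,0,0,0,0,0]
    - [0,0,0.04,0,0,0]
    - [0,0,0.035,0,0,0]
  jaw: 0.087

```text
time: 11.7
position: [0.4446, 0.1583, 0.2673]
tool_rot: [0.765, 0.644, -0.0, -0.0]
ft_force: [0.5, -0.2, -0.2]
grip_width: 0.0857
grip_force: 0.0
```

>>> step_arm:
  rows:
    - [0,-0.024,0,0,0,-9.5]
    - [-0.0085,-0.024,0,0,0,-9.5]
    - [0,-0.025,0,0,0,-9.5]
    - [0,-0.025,0,0,0,-9.5]
    - [0,-0.025,0,0,0,-9.5]
    - [0,-0.024,0,0,0,-9.5]
    - [0,-0.024,0,0,0,-9.5]
    - [0,0,0,0,0,0]
    - [0,0,0,0,0,0]

```text
time: 12.82
position: [0.436, -0.0123, 0.2667]
tool_rot: [0.993, 0.12, -0.0, -0.0]
ft_force: [0.2, -0.7, -0.2]
grip_width: 0.087
grip_force: 0.0
```

```bash
python3 - <<'E'
from h import *
print(get_obs()["position"],get_obs()["tool_rot"])
d=camera("top");np.savez("top2.npz",**d);cv2.imwrite("pics/a2.png",ortho(d,.004,d["pixels"]))
E
```

```text
[ 0.4359978  -0.01229884  0.26671388] [ 9.92816229e-01  1.19648777e-01 -2.54021578e-04 -2.04791043e-04]
```

View pics/a2.png

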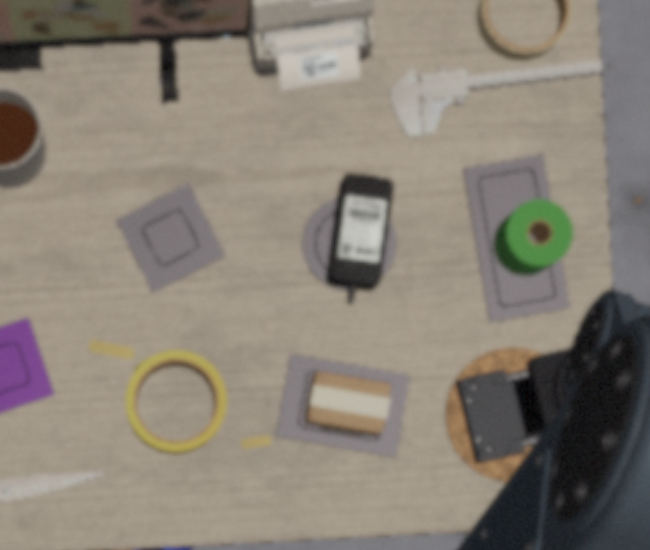

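The square mat is clear, centred at ortho pixel (170,237), which is about (0.6125, 0.3295). The carton sits on its mat. Pick up the fan from the cork and check the carton fit along the way.

>>> step_arm:
  rows:
    - [0,-0.001,-0.03,0,0,0]
    - [0,0,-0.03,0,0,0]
    - [0,0,-0.0165,0,0,0]
    - [0,0,0,0,0,0]
    - [0,0,0,0,0,0]

```text
time: 13.5
position: [0.4363, -0.0132, 0.1906]
tool_rot: [0.993, 0.12, 0.0, 0.0]
ft_force: [0.2, -0.7, 0.7]
grip_width: 0.087
grip_force: 0.0
```

>>> step_arm:
  rows:
    - [0,0,0,0,0,0]
    - [0,0,0,0,0,0]
    - [0,0,0,0,0,0]
    - [0,0,0,0,0,0]
    - [0,0,0,0,0,0]
    - [0,0,0,0,0,0]
  jaw: 0.03

```text
time: 14.25
position: [0.4362, -0.0137, 0.1902]
tool_rot: [0.993, 0.119, -0.0, -0.0]
ft_force: [0.2, -0.8, 0.4]
grip_width: 0.0399
grip_force: 15.0
```

```bash
python3 - <<'E'
from h import *
d=dict(np.load("top2.npz"));o=ortho(d,.004,d["pixels"]).astype(int);N=np.zeros((550,650),bool)
print("square",fit(o[...,2]-o[...,0]<18,N,('r',82,82),(.6125,.3295,27)))
z=cv2.medianBlur(cloud(d)[...,2].astype(np.float32),5)
print("carton",fit(ortho(d,.045,z)>.025,N,('r',54,78),(.445,.150,-10)))
E
```

```text
square (array([612.7, 329.7,  27.2]), np.float64(-0.953))
carton (array([442.4, 157.7,  -9.9]), np.float64(-0.861))
```

>>> step_arm:
  rows:
    - [0,0,0.03,0,0,0]
    - [0,0,0.05,0,0,0]
    - [0.0219,0.0429,0,0,0,0]
    - [0.0219,0.0429,0,0,0,0]
    - [0.0219,0.0429,0,0,0,0]
    - [0.0219,0.0429,0,0,0,0]
    - [0.0219,0.0429,0,0,0,0]
    - [0.0219,0.0429,0,0,0,0]
    - [0.0219,0.0429,0,0,0,0]
    - [0.0219,0.0429,0,0,0,0]
    - [0,0,0,0,0,0]
    - [0,0,0,0,0,0]

```text
time: 15.75
position: [0.6106, 0.3292, 0.2693]
tool_rot: [0.993, 0.119, -0.001, 0.0]
ft_force: [-0.4, -0.5, -1.1]
grip_width: 0.0396
grip_force: 15.0
```

>>> step_arm:
  rows:
    - [0,0,-0.03,0,0,0]
    - [0,0,-0.03,0,0,0]
    - [0,0,-0.015,0,0,0]
    - [0,0,0,0,0,0]
    - [0,0,0,0,0,0]

```text
time: 16.38
position: [0.612, 0.3294, 0.1963]
tool_rot: [0.993, 0.119, 0.001, -0.0]
ft_force: [0.4, 0.6, 0.2]
grip_width: 0.0397
grip_force: 15.0
```

>>> step_arm:
  rows:
    - [0,0,-0.0055,0,0,0]
    - [0,0,0,0,0,0]
    - [0,0,0,0,0,0]

```text
time: 16.75
position: [0.6117, 0.3297, 0.1903]
tool_rot: [0.993, 0.119, 0.001, -0.0]
ft_force: [-0.4, -0.1, 0.8]
grip_width: 0.0399
grip_force: 15.0
```

>>> step_arm:
  rows:
    - [0,0,0,0,0,0]
    - [0,0,0,0,0,0]
    - [0,0,0,0,0,0]
    - [0,0,0.04,0,0,0]
    - [0,0,0.05,0,0,0]
  jaw: 0.087

```text
time: 17.38
position: [0.6109, 0.3293, 0.2789]
tool_rot: [0.993, 0.119, -0.002, 0.0]
ft_force: [1.4, 0.6, 0.3]
grip_width: 0.0816
grip_force: 0.0
```

>>> step_arm:
  rows:
    - [-0.001,-0.044,0,0,0,0]
    - [-0.001,-0.044,0,0,0,0]
    - [-0.001,-0.044,0,0,0,0]
    - [-0.001,-0.044,0,0,0,0]
    - [-0.001,-0.044,0,0,0,0]
    - [-0.001,-0.044,0,0,0,0]
    - [-0.001,-0.044,0,0,0,0]
    - [-0.001,-0.044,0,0,0,0]
    - [0,0,0,0,0,0]
    - [0,0,0,0,0,0]

```text
time: 18.62
position: [0.6033, -0.0223, 0.2797]
tool_rot: [0.993, 0.119, -0.0, -0.0]
ft_force: [-0.0, -0.6, 1.1]
grip_width: 0.0873
grip_force: 0.0
```

```bash
python3 - <<'E'
from h import *
print(get_obs()["position"])
d=camera("top");cv2.imwrite("pics/a3.png",ortho(d,.019,d["pixels"]))
E
```

```text
[ 0.60329045 -0.02227158  0.27967258]
```

View pics/a3.png

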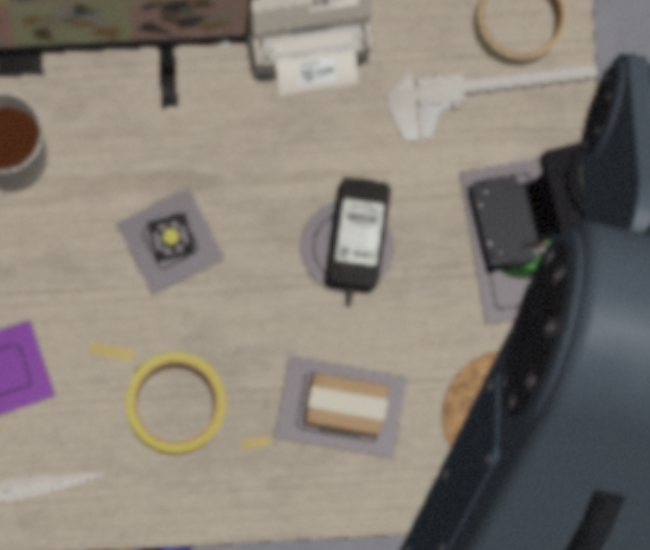

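The fan is centred on the square mat at about (170,237). Next is the roll.

>>> step_arm:
  rows:
    - [0,0,-0.03,0,0,0]
    - [0,0,-0.03,0,0,0]
    - [0,0,-0.025,0,0,0]
    - [0,0,0,0,0,0]
    - [0,0,0,0,0,0]

```text
time: 19.3
position: [0.6038, -0.0216, 0.1954]
tool_rot: [0.993, 0.12, 0.001, 0.0]
ft_force: [-0.0, -0.2, 0.6]
grip_width: 0.087
grip_force: 0.0
```

>>> step_arm:
  rows:
    - [0,0,0,0,0,0]
    - [0,0,0,0,0,0]
    - [0,0,0,0,0,0]
    - [0,0,0,0,0,0]
    - [0,0,0,0,0,0]
    - [0,0,0,0,0,0]
  jaw: 0.056

```text
time: 20.05
position: [0.6037, -0.0227, 0.1954]
tool_rot: [0.993, 0.119, 0.001, 0.0]
ft_force: [-0.3, -0.7, 6.2]
grip_width: 0.0641
grip_force: 15.0
```

To the cork at (0.436, −0.013).

>>> step_arm:
  rows:
    - [0,0,0.02,0,0,0]
    - [0,0,0.02,0,0,0]
    - [-0.042,0.002,0,0,0,0]
    - [-0.042,0.003,0,0,0,0]
    - [-0.042,0.003,0,0,0,0]
    - [-0.042,0.002,0,0,0,0]
    - [0,0,0,0,0,0]
    - [0,0,-0.02,0,0,0]
    - [0,0,-0.015,0,0,0]
    - [0,0,0,0,0,0]
    - [0,0,0,0,0,0]

```text
time: 21.42
position: [0.4361, -0.0126, 0.2002]
tool_rot: [0.993, 0.119, 0.001, 0.0]
ft_force: [0.2, 0.4, -1.8]
grip_width: 0.0638
grip_force: 15.0
```

>>> step_arm:
  rows:
    - [0,0,-0.0045,0,0,0]
    - [0,0,0,0,0,0]
    - [0,0,0,0,0,0]

```text
time: 21.8
position: [0.4355, -0.0124, 0.1954]
tool_rot: [0.993, 0.119, 0.0, 0.0]
ft_force: [0.3, 0.3, -1.3]
grip_width: 0.0639
grip_force: 15.0
```

>>> step_arm:
  rows:
    - [0,0,0,0,0,0]
    - [0,0,0,0,0,0]
    - [0,0,0,0,0,0]
    - [0,0,0.04,0,0,0]
    - [0,0,0.045,0,0,0]
  jaw: 0.087

```text
time: 22.42
position: [0.4352, -0.0124, 0.2805]
tool_rot: [0.993, 0.119, -0.001, -0.001]
ft_force: [0.2, 0.4, 0.7]
grip_width: 0.0872
grip_force: 0.0
```

>>> step_arm:
  rows:
    - [0.042,0.0394,0,0,0,-5.4]
    - [0.042,0.0394,0,0,0,-5.4]
    - [0.042,0.0394,0,0,0,-5.4]
    - [0.042,0.0394,0,0,0,-5.4]
    - [0,0,0,0,0,0]
    - [0,0,0,0,0,0]
    - [0,0,0,0,0,0]

```text
time: 23.3
position: [0.6022, 0.1442, 0.2799]
tool_rot: [0.998, -0.07, -0.001, 0.0]
ft_force: [-0.2, -0.1, -1.2]
grip_width: 0.0871
grip_force: 0.0
```

>>> step_arm:
  rows:
    - [0.001,0,-0.03,0,0,0]
    - [0,0,-0.03,0,0,0]
    - [0,0,-0.03,0,0,0]
    - [0,0,0,0,0,0]
    - [0,0,0,0,0,0]

```text
time: 23.92
position: [0.6042, 0.1445, 0.191]
tool_rot: [0.998, -0.07, -0.0, 0.0]
ft_force: [1.1, 1.1, -0.1]
grip_width: 0.087
grip_force: 0.0
```

>>> step_arm:
  rows:
    - [0,0,0,0,0,0]
    - [0,0,0,0,0,0]
    - [0,0,0,0,0,0]
    - [0,0,0,0,0,0]
    - [0,0,0,0,0,0]
    - [0,0,0,0,0,0]
  jaw: 0.044
  squeeze: 25

```text
time: 24.68
position: [0.6044, 0.1452, 0.1904]
tool_rot: [0.998, -0.069, 0.0, -0.0]
ft_force: [0.2, -0.4, 0.8]
grip_width: 0.0518
grip_force: 25.0
```

>>> step_arm:
  rows:
    - [0,0,0.02,0,0,0]
    - [0,0,0.025,0,0,0]
    - [0.002,-0.04,0,0,0,4.5]
    - [0.002,-0.04,0,0,0,4.5]
    - [0.002,-0.041,0,0,0,4.5]
    - [0.002,-0.04,0,0,0,4.4]
    - [0,0,0,0,0,0]
    - [0,0,0,0,0,0]
    - [0,0,-0.02,0,0,0]
    - [0,0,-0.02,0,0,0]
    - [0,0,0,0,0,0]
    - [0,0,0,0,0,0]

```text
time: 26.18
position: [0.6126, -0.0153, 0.1952]
tool_rot: [0.996, 0.087, -0.0, -0.0]
ft_force: [0.3, -0.4, -0.8]
grip_width: 0.0516
grip_force: 25.0
```

>>> step_arm:
  rows:
    - [0,0,-0.0045,0,0,0]
    - [0,0,0,0,0,0]
    - [0,0,0,0,0,0]

```text
time: 26.55
position: [0.6125, -0.0159, 0.191]
tool_rot: [0.996, 0.087, 0.0, 0.0]
ft_force: [0.7, 0.2, -1.4]
grip_width: 0.0519
grip_force: 25.0
```

>>> step_arm:
  rows:
    - [0,0,0,0,0,0]
    - [0,0,0,0,0,0]
    - [0,0,0,0,0,0]
    - [0,0,0.045,0,0,0]
    - [0,0,0.045,0,0,0]
  jaw: 0.087
  squeeze: 15

```text
time: 27.18
position: [0.6123, -0.0158, 0.2811]
tool_rot: [0.996, 0.087, -0.001, -0.0]
ft_force: [0.1, 0.9, 0.4]
grip_width: 0.0856
grip_force: 0.0
```

>>> step_arm:
  rows:
    - [-0.044,0.001,0,0,0,0]
    - [-0.044,0.001,0,0,0,0]
    - [-0.044,0.001,0,0,0,0]
    - [-0.044,0,0,0,0,0]
    - [0,0,0,0,0,0]
    - [0,0,0,0,0,0]
    - [0,0,0,0,0,0]

```text
time: 28.05
position: [0.438, -0.0132, 0.2809]
tool_rot: [0.996, 0.087, 0.001, 0.0]
ft_force: [-1.3, -0.1, 0.4]
grip_width: 0.0869
grip_force: 0.0
```

```bash
python3 - <<'E'
from h import *
d=camera("top");o=ortho(d,.004,d["pixels"]).astype(int);N=np.zeros((550,650),bool)
z=cv2.medianBlur(cloud(d)[...,2].astype(np.float32),5)
print("round",fit(o[...,2]-o[...,0]<18,N,('c',95),(.607,.151,0)))
print("brick",fit(ortho(d,.034,z)>.02,N,('r',108,52),(.620,-.015,10)))
cv2.imwrite("pics/a4.png",o)
E
```

```text
round (array([606.8, 151. ,   5. ]), np.float64(-0.953))
brick (array([620.2, -13.3,  10. ]), np.float64(-0.948))[ WARN:0@2.677] global loadsave.cpp:1063 imwrite_ Unsupported depth image for selected encoder is fallbacked to CV_8U.
```

View pics/a4.png

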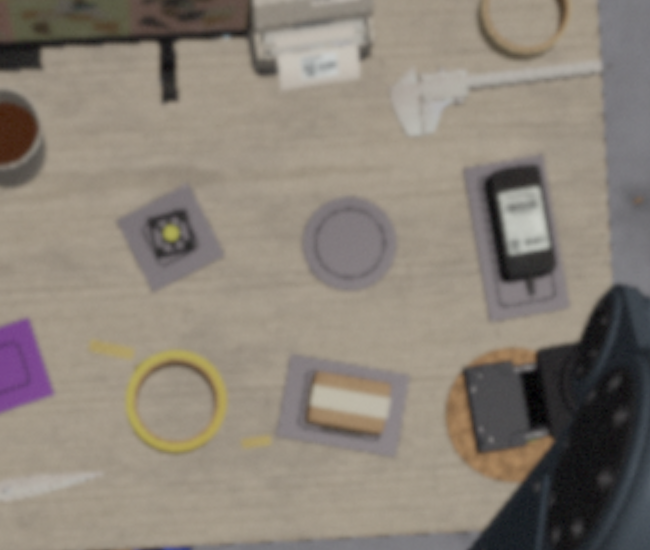

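The brick is in place: its origin works out at (0.612, −0.015). The round mat is at (0.6068, 0.151). Grasp the roll on the cork.

>>> step_arm:
  rows:
    - [-0.002,0,-0.03,0,0,0]
    - [0,0,-0.03,0,0,0]
    - [0,0,-0.025,0,0,0]
    - [0,0,0,0,0,0]
    - [0,0,0,0,0,0]

```text
time: 28.72
position: [0.435, -0.0129, 0.196]
tool_rot: [0.996, 0.087, 0.0, 0.0]
ft_force: [-0.1, 0.2, 0.8]
grip_width: 0.0873
grip_force: 0.0
```

>>> step_arm:
  rows:
    - [0,0,0,0,0,0]
    - [0,0,0,0,0,0]
    - [0,0,0,0,0,0]
    - [0,0,0,0,0,0]
    - [0,0,0,0,0,0]
    - [0,0,0,0,0,0]
  jaw: 0.056

```text
time: 29.48
position: [0.4345, -0.0128, 0.1962]
tool_rot: [0.996, 0.087, 0.0, 0.0]
ft_force: [0.4, -0.0, 6.6]
grip_width: 0.0634
grip_force: 15.0
```

>>> step_arm:
  rows:
    - [0,0,0.03,0,0,0]
    - [0,0,0.03,0,0,0]
    - [0.043,0.041,0,0,0,0]
    - [0.043,0.041,0,0,0,0]
    - [0.043,0.041,0,0,0,0]
    - [0.043,0.041,0,0,0,0]
    - [0,0,0,0,0,0]
    - [0,0,0,0,0,0]
    - [0,0,-0.03,0,0,0]
    - [0,0,-0.025,0,0,0]
    - [0,0,0,0,0,0]
    - [0,0,0,0,0,0]

```text
time: 30.98
position: [0.6062, 0.1504, 0.2013]
tool_rot: [0.996, 0.086, -0.0, 0.0]
ft_force: [1.0, -0.4, -1.2]
grip_width: 0.0635
grip_force: 15.0
```

Lower, release, and retreat over the left side.

>>> step_arm:
  rows:
    - [0,0,-0.005,0,0,0]
    - [0,0,0,0,0,0]
    - [0,0,0,0,0,0]

```text
time: 31.35
position: [0.6066, 0.1511, 0.1963]
tool_rot: [0.996, 0.087, 0.0, 0.0]
ft_force: [0.2, -0.6, 0.2]
grip_width: 0.0637
grip_force: 15.0
```

>>> step_arm:
  rows:
    - [0,0,0,0,0,0]
    - [0,0,0,0,0,0]
    - [0,0,0,0,0,0]
    - [0,0,0.04,0,0,0]
    - [0,0,0.05,0,0,0]
    - [0,0,0.05,0,0,0]
  jaw: 0.087

```text
time: 32.1
position: [0.6063, 0.1512, 0.3369]
tool_rot: [0.996, 0.087, -0.0, -0.0]
ft_force: [1.0, -0.2, -0.4]
grip_width: 0.0871
grip_force: 0.0
```

>>> step_arm:
  rows:
    - [-0.03,0.055,0.005,0,0,0]
    - [-0.03,0.055,0.005,0,0,0]
    - [-0.03,0.055,0.005,0,0,0]
    - [-0.04,0.055,0.005,0,0,0]
    - [-0.04,0.055,0.005,0,0,0]
    - [-0.04,0.055,0,0,0,0]
    - [-0.04,0.05,0,0,0,0]
    - [-0.04,0.05,0,0,0,0]
    - [0,0,0,0,0,0]
    - [0,0,0,0,0,0]

```text
time: 33.35
position: [0.3284, 0.5641, 0.3596]
tool_rot: [0.996, 0.087, -0.0, 0.0]
ft_force: [0.9, -0.4, -0.0]
grip_width: 0.087
grip_force: 0.0
```

```bash
python3 - <<'E'
from h import *
d=camera("top");N=np.zeros((550,650),bool);im=d["pixels"]
z=cv2.medianBlur(cloud(d)[...,2].astype(np.float32),5)
for n,zt,sh,c in(("carton",.045,('r',54,78),(.445,.157,-10)),("roll",.054,('c',65),(.607,.151,0)),("brick",.034,('r',108,52),(.62,-.015,10)),("tape",.044,('c',99),(.445,.324,0))): print(n,fit(ortho(d,zt,z)>zt/2,N,sh,c))
cv2.imwrite("pics/a5.png",ortho(d,.004,im))
E
```

```text
carton (array([442.4, 157.7,  -9.7]), np.float64(-0.882))
roll (array([607.2, 151.8,   3.8]), np.float64(-0.882))
brick (array([620. , -12.9,   9.6]), np.float64(-0.965))
tape (array([444.8, 324.7,  10.9]), np.float64(0.179))
```

View pics/a5.png

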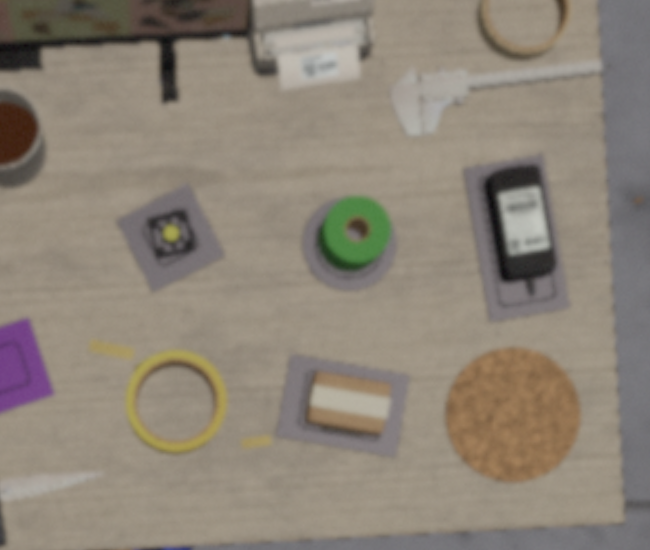

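All four things are on their own mats within about 3 mm. The cork is bare and the tape hasn't moved.

```bash
python3 -c "
from rig import *
print(hand_in())"
```

```text
the job is handed in; nothing more can be done
None
```

I put the fan, label roll, carton and power brick on their own mats, each within about 3 mm of centre in the last camera check. The cork board is bare and the tape is where it was. I handed the job in at about 33 s of robot time; the hand-in returned no verdict.

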